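Sweep the snap lids of a tube row shut

ROBOT

A 6-joint arm with a two-finger parallel gripper is mounted at the origin on the work surface. World frame = base frame: x ahead of the robot, y to its left, z up, the work surface at z = 0. Lengths are in m, angles in degrees, forces in N, time in s.
With the tool pointing down it reaches from about 0.3 to 0.75 m from the base axis. Payload 8.5 kg.
Tool frame: the origin (TCP) lies between the finger pads; the fingertips stand 22 mm ahead of it and the grasp point (between the pads) lies 3 mm ahead of it (env.nose_length is the distance from the TCP to the fingertips, in m); z points along the fingers, x is the direction in which the jaws open and shut, and the axes are right-handed (so a half turn about z gives the same grasp; the last joint's range is limited). The gripper opens to 85 mm and grips with 20 to 120 N. Pads are 22 mm wide; open, the fingers measure 114 mm over their backs; the gripper's body (76 mm by 85 mm) begins 54 mm behind the grasp point. The pads swing forward as they close: fully open they stand 13 mm farther back than shut.
Start: joints at [-76.507, 21.807, 74.336, -0, 83.858, -12.336], TCP at [0.24, -0.495, 0.224] pointing down, gripper open.
Joint ranges: [-178.18, 178.18], [-50.72, 133.34], [12.68, 142.11], [-81.47, 261.47], [9.98, 163.14], [-165.26, 165.26]. Speed limits (degrees/s): [136.94, 136.94, 180, 180, 180, 180].

INTERFACE

Orientations are given as a 3x3 rotation matrix whose columns are the frame's x, y, z axes.
In Python, from rig import env gives the robot as it stands.
- The arm moves only by the tool arm_command, never from a script. Its argument "steps" is a list of rows, each an object with "delta_pos": the shift along the world's x, y, z in mm, a list of three; "dr": the turn, a rotation vector about the world's x, y, z in degrees, a list of three. In form: [{"delta_pos": [dx, dy, dz], "dr": [wx, wy, wz]}, ...]. A call has 1 to 20 rows; each row shifts and turns the commanded pose from where the row before left it; what a row does not reach is not made up. A row lasts 1/10 s, in which the tool goes at most 50 mm and 8.59 degrees, less where a joint would pass 70% of its speed; a pose out of reach is approached as far as the arm can. A call with a gripper value outside its range is refused whole. "grip" is the opening, from 0 (shut) to 1 (fully open), set as the call begins (left out, the last holds). The fingers move at their own pace and stop on an object; "squeeze" is the grip in N (left out, the last holds). Time passes only in rows, so rows that do not move let the fingers close. It gives the time, the measured TCP pose, the force and the opening at its end, in the units of the state.
- env.observe(): the state, without advancing time (a new reading comes with each control period).
- env.get_image(name): name is "side" or "top"; returns the picture (480x640x3 uint8, blue, green, red); there is no depth.
- env.get_calibration(name): a dict with "fx", "fy", "cx", "cy" (pixels), "view" (4x4, takes a point from world to camera coordinates). Camera axes: x right, y up, looking along -z (the intrinsics and any distortion apply to the point x, -y, -z); pixel columns grow to the right and rows downward; lengths in m; the calibration is good to about 2 mm. A picture is of the moment at which its call begins. get_calibration takes no time and is no camera call.
- env.close_job(): hands the job in, once; it reports no verdict.
The state is a dict: "time_s": time; "q": joint angles; "qvel": joint speeds; "joint_efforts": joint torques, N m; "position": TCP position; "tool_rot": TCP orientation; "ft_force": force on the tool from outside, world axes, zero at the start; "wrist_torque": the same for the moment, N m; "grip_width": finger opening in m.
Only numpy, scipy, OpenCV 4.12 (cv2) and the standard library are available. Lean on these libraries where they do the work, as an engineer would, in place of code of your own. Each camera call takes 0.05 s, during which the arm holds its last target. There are 200 camera calls.

TASK

The lids of the five tubes along the middle of the blue rack stand ajar, all hinged on the same side: with the fingertips, stroke lightly along the row from the hinge end to the tab end, so that the lids fold down shut one after another in that order. Touch gently: do not lift, shove or turn the rack, leave the grey-capped vials standing in it and everything else on the bench alone, and finish with the hand clear.

Things in the scene. Friction and masses are not known exactly. Their poses are not given: they have to be found in the camera images.
- rack: Loose blue tube rack on the bench, 215 x 126 x 45 mm, about 1 kg. Origin: centre of its underside, z up. Its x axis runs along the row of five tubes, from each lid's hinge towards its tab; tubes at y = 0, x = -72, -36, 0, 36, 72 mm (tube 0 to 4). Tube rims: 21 mm across, 62 mm above the bench. Each tube sits on a spring and gives up to 8 mm straight down, 0.7 N per mm.
- rest0 (a point): Point fixed to the rack: the top of the tab of lid 0 when shut, 2 mm short of its tip, 68 mm above the bench; 24 mm along the rack's +x from the hinge of that lid. Lid 0 is at the hinge end of the row.
- rest4 (a point): The same point for lid 4, the last one, 144 mm along the rack's +x from rest0 (rest1 to rest3 lie evenly between them).
- lid0 (a joint): White lid of tube 0, rad: 0 shut, larger is more open (hinge level, across the row; starts at 0.55 to 0.95, bends back to 2.2). 26 mm from hinge to tab tip, 21 mm wide. Shut, its top is a ramp rising along the rack's +x from 64 mm above the bench at the hinge to 68 mm at the tab. Light friction (under 1 N at the tab): it stays where it is left.
- lid1 (a joint): White lid of tube 1, rad: 0 shut, larger is more open (hinge level, across the row; starts at 0.55 to 0.95, bends back to 2.2). 26 mm from hinge to tab tip, 21 mm wide. Shut, its top is a ramp rising along the rack's +x from 64 mm above the bench at the hinge to 68 mm at the tab. Light friction (under 1 N at the tab): it stays where it is left.
- lid2 (a joint): White lid of tube 2, rad: 0 shut, larger is more open (hinge level, across the row; starts at 0.55 to 0.95, bends back to 2.2). 26 mm from hinge to tab tip, 21 mm wide. Shut, its top is a ramp rising along the rack's +x from 64 mm above the bench at the hinge to 68 mm at the tab. Light friction (under 1 N at the tab): it stays where it is left.
- lid3 (a joint): White lid of tube 3, rad: 0 shut, larger is more open (hinge level, across the row; starts at 0.55 to 0.95, bends back to 2.2). 26 mm from hinge to tab tip, 21 mm wide. Shut, its top is a ramp rising along the rack's +x from 64 mm above the bench at the hinge to 68 mm at the tab. Light friction (under 1 N at the tab): it stays where it is left.
- lid4 (a joint): White lid of tube 4, rad: 0 shut, larger is more open (hinge level, across the row; starts at 0.55 to 0.95, bends back to 2.2). 26 mm from hinge to tab tip, 21 mm wide. Shut, its top is a ramp rising along the rack's +x from 64 mm above the bench at the hinge to 68 mm at the tab. Light friction (under 1 N at the tab): it stays where it is left.
- vial0: Loose vial with a grey screw cap, 17 mm across and 72 mm tall, standing in a hole of the rack at about x = -54, y = 43 mm in the rack's frame, its top 80 mm above the bench. Origin: centre of its underside. To be left in place.
- vial1: Loose vial with a grey screw cap, 17 mm across and 72 mm tall, standing in a hole of the rack at about x = 36, y = 43 mm in the rack's frame, its top 80 mm above the bench. Origin: centre of its underside. To be left in place.
- vial2: Loose vial with a grey screw cap, 17 mm across and 72 mm tall, standing in a hole of the rack at about x = -18, y = -43 mm in the rack's frame, its top 80 mm above the bench. Origin: centre of its underside. To be left in place.
- beaker: Loose empty glass beaker, 84 mm across, 100 mm tall. Origin: centre of its underside. Bystander.
- dishes: Loose stack of four round clear dishes, 90 mm across, 58 mm tall. Origin: centre of its underside. Bystander.
- bottle: Loose amber bottle, 60 mm across, 130 mm tall. Origin: centre of its underside. Bystander.
- pen: Loose marker pen lying on the bench, 135 mm long (its x axis), 15 mm thick. Origin: centre of its underside. Bystander.

How it is judged:
By the outcome, as a careful person would: the job done as asked, in the order asked, and still so for the second after the job is handed in, with the robot touching nothing.
It also fails if it takes over 40 s, if anything falls off the work surface, if the arm or the gripper's body presses on something with over 40 N, if the wrist force passes 120 N, or if a joint passes its speed limit or range.

## Working session

There is one attempt and no reset: what is moved stays moved. The work goes in short steps, Python scripts to look and compute and a tool call to move; the robot and the scene stay as the last step left them, time stands still between calls to the robot, and variables do not carry over. Pictures are saved under pics/ and viewed, about 8 in all and at most 12, crops included, and the job is handed in when it is done.

Besides the shell and the picture viewer there is one more tool, called after "Call:" in YAML: its name, and indented under it one key for each argument. arm_command: Moves the arm, as the interface text tells. Its arguments: {"type":"object","properties":{"steps":{"type":"array"},"grip":{"type":"number"},"squeeze":{"type":"number"}},"required":["steps"]}

```bash
mkdir -p pics; ls; python3 - <<'E'
from rig import env
import cv2
for n in("top","side"):
    cv2.imwrite(f"pics/{n}0.png",env.get_image(n)); c=env.get_calibration(n); print(n,c)
print(env.observe(),env.nose_length)
E
```

```text
pics
top {'fx': 490.71124008705624, 'fy': 490.71124008705624, 'cx': 319.3823917405035, 'cy': 248.1770471457408, 'view': array([[-0.02783266, -0.99955303, -0.01091297,  0.00628387],
       [ 0.9964272 , -0.02861317,  0.07946147, -0.54745617],
       [-0.07973821, -0.00866235,  0.9967782 , -1.14900422],
       [ 0.        ,  0.        ,  0.        ,  1.        ]])}
side {'fx': 582.4763524411238, 'fy': 582.4763524411238, 'cx': 320.7404778913426, 'cy': 244.96212505162717, 'view': array([[-0.725286  , -0.68825893, -0.0161206 ,  0.41732921],
       [ 0.44470416, -0.48624664,  0.75219839, -0.2998491 ],
       [-0.52554584,  0.53839006,  0.65873949, -1.06466084],
       [ 0.        ,  0.        ,  0.        ,  1.        ]])}
{'time_s': 0.1, 'q': array([-7.65082403e+01,  2.18360045e+01,  7.43781406e+01,  4.21300775e-05,
        8.38590446e+01, -1.23344553e+01]), 'qvel': array([-0.01113299, -0.09235368, -0.14012009, -0.02603713, -0.03022816,
        0.0933371 ]), 'joint_efforts': array([ 4.26480183e-03, -4.49220049e+01, -2.31656152e+01, -9.77232708e-05,
        3.72105249e-03, -2.86468214e-06]), 'position': array([ 0.23954886, -0.49479308,  0.22369744]), 'tool_rot': array([[ 4.35642727e-01, -9.00119617e-01, -2.97313987e-04],
       [-9.00118802e-01, -4.35642743e-01,  1.24232060e-03],
       [-1.24775982e-03, -2.73590024e-04, -9.99999184e-01]]), 'ft_force': array([ 1.07730862, -0.48511352,  0.12073145]), 'wrist_torque': array([-0.0184702 ,  0.01375049,  0.03049305]), 'grip_width': 0.08507346433204444} 0.022
```

View pics/top0.png

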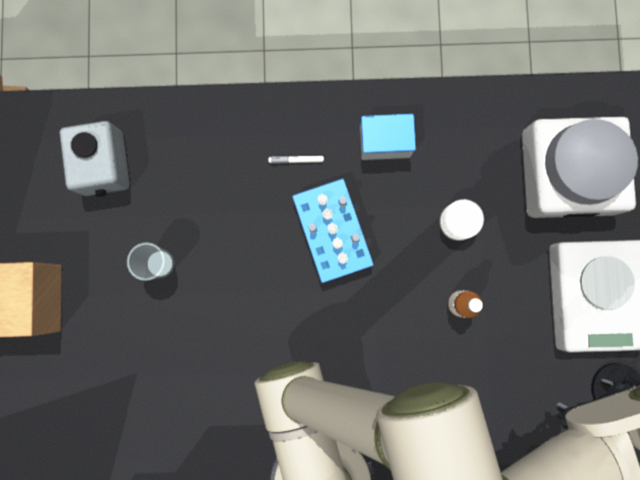

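View pics/side0.png

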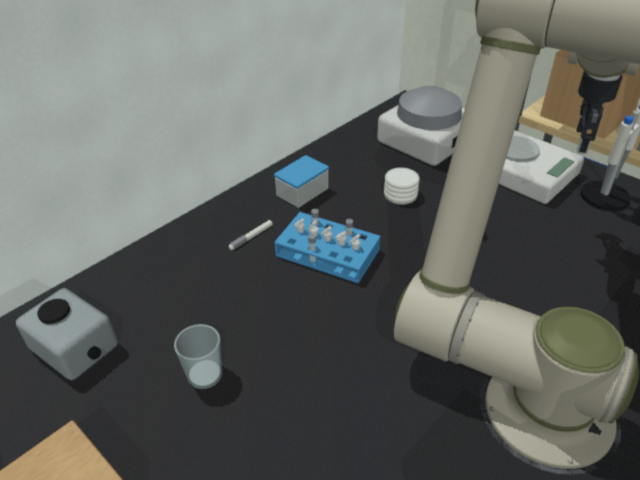

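The top view shows the rack at about (333,230), with two vials on its image-right side at (343,202) and (355,239) and one on the left at (313,228). So rack +x points down the image, towards the robot, and the hinge end is the far one. The side view shows the rack at about (328,245). I'll fit its pose to both views by silhouette.

```bash
cat > h.py <<'E'
import numpy as np,cv2
from rig import env
def proj(n,P):
    c=env.get_calibration(n); p=np.c_[P,np.ones(len(P))]@c["view"].T
    return np.c_[c["cx"]+c["fx"]*p[:,0]/-p[:,2], c["cy"]-c["fy"]*p[:,1]/-p[:,2]]
def w(pose,P):
    x,y,a=pose; P=np.atleast_2d(np.asarray(P,float)); c,s=np.cos(a),np.sin(a)
    return np.c_[x+c*P[:,0]-s*P[:,1], y+s*P[:,0]+c*P[:,1], P[:,2]]
BOX=np.array([[i*.1075,j*.063,k] for i in(-1,1) for j in(-1,1) for k in(0,.045)])
SEED={"top":(333,230),"side":(328,245)}
def mask(n,im):
    hsv=cv2.cvtColor(im,cv2.COLOR_BGR2HSV); m=cv2.inRange(hsv,(92,110,50),(118,255,255))
    k,l,s,c=cv2.connectedComponentsWithStats(m)
    d=[np.hypot(*(c[i]-SEED[n]))+(1e3 if s[i,4]<300 else 0) for i in range(1,k)]
    return (l==1+int(np.argmin(d)))
def hull(n,im):
    m=mask(n,im).astype(np.uint8); c=np.vstack(cv2.findContours(m,0,2)[0]); return cv2.convexHull(c)
def fit(ims,x0):
    from scipy.optimize import minimize
    S=8;H={n:hull(n,i) for n,i in ims.items()};M={}
    for n in H:
        m=np.zeros((480,640),np.uint8);cv2.fillConvexPoly(m,H[n],1);M[n]=m.astype(float)
    def cost(v):
        t=0
        for n in M:
            q=cv2.convexHull(proj(n,w(v,BOX)).astype(np.float32))[:,0]
            r=np.zeros((480*4,640*4),np.uint8);cv2.fillConvexPoly(r,np.round((q+.5)*4*16-8).astype(int),255,shift=4)
            t+=np.abs(cv2.resize(r,(640,480),interpolation=cv2.INTER_AREA)/255.-M[n]).sum()
        return t
    r=minimize(cost,x0,method="Nelder-Mead",options=dict(initial_simplex=np.array(x0)+np.array([[0,0,0],[.01,0,0],[0,.01,0],[0,0,.1]]),xatol=1e-4,fatol=.1))
    return r.x,r.fun
E
python3 - <<'E'
from h import *
import cv2
ims={n:cv2.imread(f"pics/{n}0.png") for n in SEED}
x0=[.59,-.02,np.radians(197)]
for k in(["top"],["side"],["top","side"]): 
    p,f=fit({n:ims[n] for n in k},x0);print(k,p[:2],np.degrees(p[2]),f)
np.save("pose.npy",p)
out=[]
for n,(u,v) in SEED.items():
    s=7;c=cv2.resize(ims[n][v-58:v+58,u-57:u+57],None,fx=s/2*1,fy=s/2,interpolation=cv2.INTER_CUBIC)
    def dr(P,col):
        for a in proj(n,w(p,P)): cv2.circle(c,tuple(int(t) for t in ((a-[u-57,v-58]+.5)*s/2)),2,col,-1)
    dr(BOX,(0,0,255)); dr([[.036*i-.072,0,.062] for i in range(5)],(0,255,0)); dr([[-.054,.043,.08],[.036,.043,.08],[-.018,-.043,.08]],(255,0,255))
    out.append(c)
cv2.imwrite("pics/crop.png",np.hstack(out))
print(w(p,[[-.072,0,.062],[.072,0,.062]]))
E
```

```text
['top'] [ 0.58746436 -0.03970946] 196.8615973386999 353.52156862745096
['side'] [ 0.58988609 -0.03806184] 196.74076241145022 190.7450980392157
['top', 'side'] [ 0.58866521 -0.03828677] 197.2891805242692 563.2156862745098
[[ 0.65741203 -0.01688876  0.062     ]
 [ 0.51991839 -0.05968478  0.062     ]]
```

View pics/crop.png

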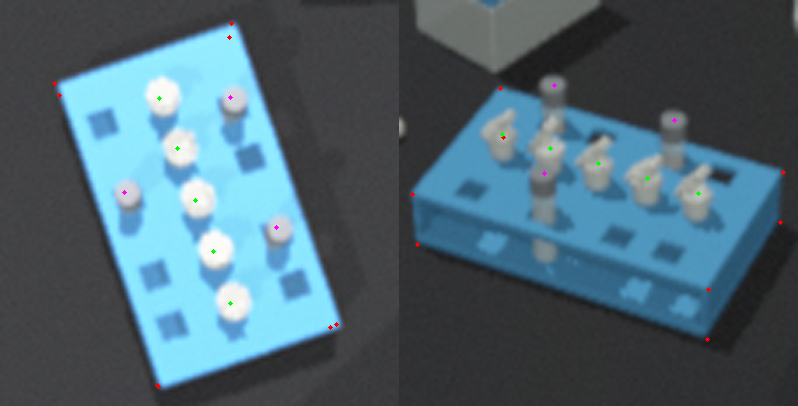

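The fit matches the corners, tubes and vials, and the side view shows the lids hinged on the −x side with their tabs up towards +x. I'll close the gripper and move above the hinge end, with the jaw axis across the row.

Call:
arm_command:
  steps:
    - {"delta_pos": [10,10,0],"dr": [0,0,-0.4]}
    - {"delta_pos": [22,24,0],"dr": [0,0,-0.45]}
    - {"delta_pos": [24,27,0],"dr": [0,0,-0.45]}
    - {"delta_pos": [24,27,0],"dr": [0,0,-0.45]}
    - {"delta_pos": [24,27,0],"dr": [0,0,-0.45]}
    - {"delta_pos": [24,27,0],"dr": [0,0,-0.45]}
    - {"delta_pos": [24,27,0],"dr": [0,0,-0.45]}
    - {"delta_pos": [24,27,0],"dr": [0,0,-0.45]}
    - {"delta_pos": [24,27,0],"dr": [0,0,-0.45]}
    - {"delta_pos": [24,27,0],"dr": [0,0,-0.45]}
    - {"delta_pos": [24,27,0],"dr": [0,0,-0.45]}
    - {"delta_pos": [24,27,0],"dr": [0,0,-0.45]}
    - {"delta_pos": [24,27,0],"dr": [0,0,-0.45]}
    - {"delta_pos": [24,27,0],"dr": [0,0,-0.45]}
    - {"delta_pos": [24,27,0],"dr": [0,0,-0.45]}
    - {"delta_pos": [24,27,0],"dr": [0,0,-0.45]}
    - {"delta_pos": [24,26,0],"dr": [0,0,-0.45]}
    - {"delta_pos": [24,26,0],"dr": [0,0,-0.45]}
    - {"delta_pos": [24,17,0],"dr": [0,0,-0.45]}
    - {"delta_pos": [2,4,0],"dr": [0,0,0]}
  grip: 0

```text
time_s: 2.1
position: [0.6828, -0.0068, 0.223]
tool_rot: [[0.3, -0.954, -0.001], [-0.954, -0.3, 0.001], [-0.001, 0.001, -1.0]]
ft_force: [0.2, -0.5, -1.0]
grip_width: -0.0002
```

Call:
arm_command:
  steps:
    - {"delta_pos": [0,0,-20],"dr": [0,0,0]}
    - {"delta_pos": [0,0,-25],"dr": [0,0,0]}
    - {"delta_pos": [0,0,-25],"dr": [0,0,0]}
    - {"delta_pos": [0,0,-15],"dr": [0,0,0]}
    - {"delta_pos": [0,0,-9],"dr": [0,0,0]}
    - {"delta_pos": [0,0,0],"dr": [0,0,0]}
    - {"delta_pos": [0,0,0],"dr": [0,0,0]}

```text
time_s: 2.8
position: [0.6818, -0.01, 0.1311]
tool_rot: [[0.298, -0.955, 0.001], [-0.955, -0.298, -0.0], [0.001, -0.001, -1.0]]
ft_force: [0.3, 0.8, 0.6]
grip_width: -0.0002
```

```bash
python3 - <<'E'
from h import *
p=np.load("pose.npy"); o=env.observe(); t=o["position"]
c,s=np.cos(p[2]),np.sin(p[2]);d=t[:2]-p[:2]
print(o["time_s"],t,o["grip_width"],o["ft_force"],"rack xy",c*d[0]+s*d[1],-s*d[0]+c*d[1],"\n",o["tool_rot"],"yaw y",np.degrees(np.arctan2(o["tool_rot"][1,1],o["tool_rot"][0,1])))
out=[]
tip=t+o["tool_rot"][:,2]*.022
for n,(u,v) in SEED.items():
    im=env.get_image(n);cv2.imwrite(f"pics/{n}1.png",im)
    a=[u-50,v-65];k=im[a[1]:a[1]+100,a[0]:a[0]+100];k=cv2.resize(k,None,fx=4,fy=4,interpolation=2)
    q=(proj(n,np.array([tip,tip+.011*o["tool_rot"][:,1],tip-.011*o["tool_rot"][:,1]]))-a+.5)*4
    for e in q: cv2.circle(k,tuple(int(z) for z in e),2,(0,0,255),-1)
    out.append(k)
cv2.imwrite("pics/c1.png",np.hstack(out))
E
```

```text
2.8 [ 0.68177065 -0.01000396  0.13114364] -0.0001716994556271338 [0.3334105  0.81846416 0.63007094] rack xy -0.09730415457131562 0.0006655309367321234 
 [[ 2.97783879e-01 -9.54632588e-01  1.17650828e-03]
 [-9.54633150e-01 -2.97784321e-01 -2.16370794e-04]
 [ 5.56900330e-04 -1.05870207e-03 -9.99999285e-01]] yaw y -162.67541718659507
```

View pics/c1.png

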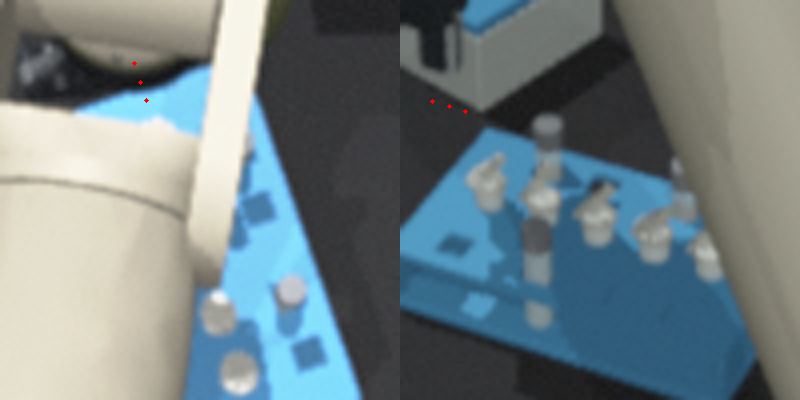

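The tip in the side view is dark against a dark bench, so I'll enhance the crop.

```bash
python3 - <<'E'
import cv2,numpy as np
im=cv2.imread("pics/side1.png")[165:225,265:325].astype(float)
k=np.clip((im/255)**.4*1.3*255-60,0,255).astype(np.uint8)
cv2.imwrite("pics/c2.png",cv2.resize(k,None,fx=9,fy=9,interpolation=2))
E
```

```text
(no output)
```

View pics/c2.png

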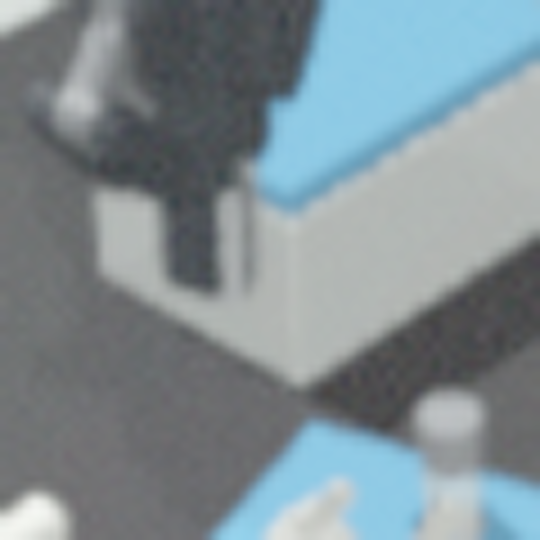

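```bash
python3 - <<'E'
from h import *
o=env.observe();t=o["position"];R=o["tool_rot"]
for d in(.03,.022,.01,0,-.01,-.02): print(d,proj("side",(t+R[:,2]*d)[None]),proj("side",np.array([[.2395,-.4948,.2237-d]])))
print("fingers corners at 0:",proj("side",np.array([t+R@[i*.0145,j*.011,0] for i in(-1,1) for j in(-1,1)])))
a=cv2.imread("pics/side0.png")[60:170,540:640]
b=cv2.imread("pics/side1.png")[120:230,240:340]
k=np.hstack([a,b]);k=(np.clip((k/255.)**.4*1.3-.23,0,1)*255).astype(np.uint8)
cv2.imwrite("pics/c3.png",cv2.resize(k,None,fx=4,fy=4,interpolation=2))
print(o["time_s"],o["q"])
E
```

```text
0.03 [[289.92790448 208.74529775]] [[575.34198503 160.41504803]]
0.022 [[289.75647931 206.02389466]] [[576.29859783 157.43129505]]
0.01 [[289.49682461 201.90183286]] [[577.74788069 152.91086416]]
0 [[289.27810443 198.42961353]] [[578.96898179 149.1021507 ]]
-0.01 [[289.05722218 194.92307085]] [[580.20242981 145.2549262 ]]
-0.02 [[288.83414563 191.38169337]] [[581.44841296 141.36860359]]
fingers corners at 0: [[282.04548941 200.65041459]
 [290.48382034 203.11149407]
 [288.09632745 193.84068953]
 [296.44664528 196.22848668]]
2.9 [-1.07654556e+01  3.90554537e+01  5.89974876e+01 -2.01880588e-03
  8.18331048e+01  6.19078974e+01]
```

View pics/c3.png

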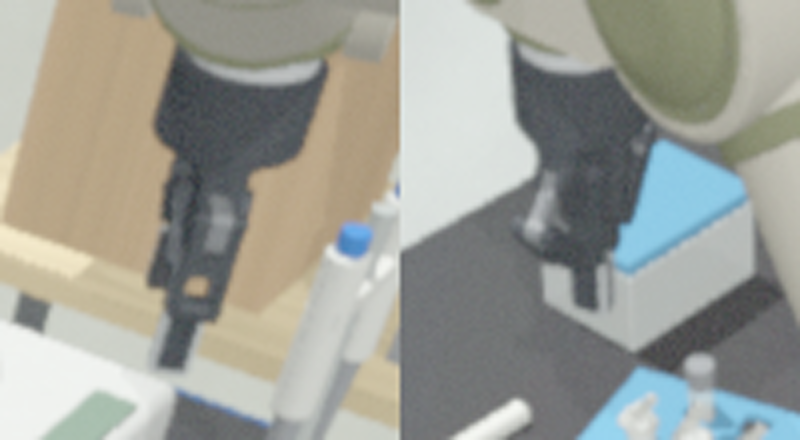

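The visible fingertips look 20 mm or more higher than the stated 22 mm nose would put them. I'll start the stroke over lid 0 with the nominal nose length. If the tips really are high, nothing gets touched; then I'll check.

Call:
arm_command:
  steps:
    - {"delta_pos": [0,0,-11],"dr": [0,0,0]}
    - {"delta_pos": [0,0,-11],"dr": [0,0,0]}
    - {"delta_pos": [0,0,-10],"dr": [0,0,0]}
    - {"delta_pos": [-2.9,-0.9,0],"dr": [0,0,0]}
    - {"delta_pos": [-2.9,-0.9,0],"dr": [0,0,0]}
    - {"delta_pos": [-2.9,-0.9,0],"dr": [0,0,0]}
    - {"delta_pos": [-2.9,-0.9,-1],"dr": [0,0,0]}
    - {"delta_pos": [-2.9,-0.9,-1],"dr": [0,0,0]}
    - {"delta_pos": [-2.9,-0.9,-1],"dr": [0,0,0]}
    - {"delta_pos": [-2.9,-0.9,-1],"dr": [0,0,0]}
    - {"delta_pos": [0,0,0],"dr": [0,0,0]}
    - {"delta_pos": [0,0,0],"dr": [0,0,0]}

```text
time_s: 4.1
position: [0.6613, -0.0164, 0.0943]
tool_rot: [[0.298, -0.955, 0.0], [-0.955, -0.298, -0.0], [0.0, -0.0, -1.0]]
ft_force: [-1.3, -0.6, 0.1]
grip_width: -0.0002
```

```bash
python3 - <<'E'
from h import *
p=np.load("pose.npy"); o=env.observe(); t=o["position"]
c,s=np.cos(p[2]),np.sin(p[2]);d=t[:2]-p[:2]
print(o["time_s"],t,o["ft_force"],"rack xy",c*d[0]+s*d[1],-s*d[0]+c*d[1])
im=env.get_image("side");cv2.imwrite("pics/side2.png",im)
a=[265,165];k=im[a[1]:a[1]+85,a[0]:a[0]+115]
k=(np.clip((k/255.)**.5*1.2-.15,0,1)*255).astype(np.uint8)
k=cv2.resize(k,None,fx=6,fy=6,interpolation=2)
tip=t+o["tool_rot"][:,2]*.022
for e in proj("side",tip[None])+.5: cv2.circle(k,tuple(int(z) for z in (e-a)*6),2,(0,0,255),-1)
cv2.imwrite("pics/c4.png",k)
E
```

```text
4.1 [ 0.66132799 -0.01636607  0.09426422] [-1.32471686 -0.58008484  0.06941461] rack xy -0.0758943628851536 0.0006647344159633126
```

View pics/c4.png

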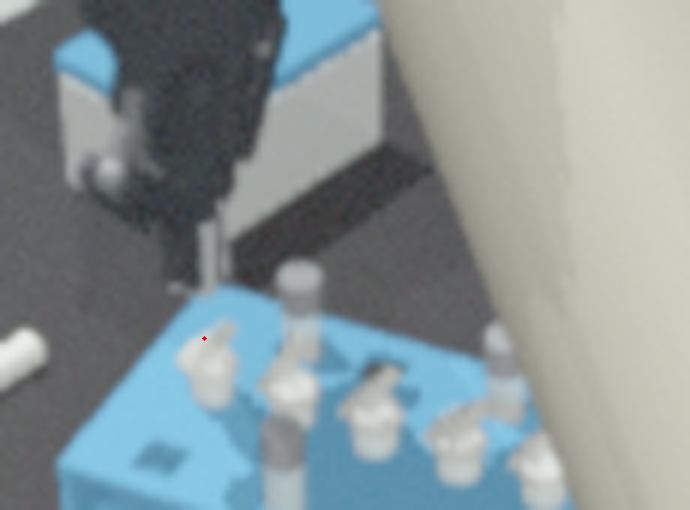

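The tips are visibly short of lid 0: their bottom is at (298,214), predicted (299,221), and nothing has been touched. I'll lower in small steps and watch the lid regions numerically.

```bash
cat >> h.py <<'E'
def chk(tag,ref="pics/side2.png"):
    p=np.load("pose.npy"); o=env.observe(); t=o["position"]
    c,s=np.cos(p[2]),np.sin(p[2]);d=t[:2]-p[:2]
    print(o["time_s"],"rack mm",np.round(1e3*np.array([c*d[0]+s*d[1],-s*d[0]+c*d[1],t[2]]),1),"F",np.round(o["ft_force"],1))
    im=env.get_image("side");cv2.imwrite(f"pics/{tag}.png",im);r=cv2.imread(ref)
    df=np.abs(im.astype(int)-r).sum(2)
    for k in range(5):
        u,v=proj("side",w(p,[.036*k-.072,0,.072]))[0].astype(int); print(k,(u,v),round(df[v-6:v+7,u-6:u+7].mean(),1),end=" | ")
    print("tip pred(d=0)",proj("side",t[None])[0].round(1))
E
cp pics/side2.png /dev/null; python3 -c "
from h import *
chk('s3')"
```

```text
4.15 rack mm [-76.    0.7  94.3] F [ 0.7 -0.5  0.5]
0 (np.int64(299), np.int64(221)) 2.0 | 1 (np.int64(313), np.int64(225)) 2.0 | 2 (np.int64(327), np.int64(229)) 2.8 | 3 (np.int64(341), np.int64(234)) 2.3 | 4 (np.int64(356), np.int64(238)) 2.4 | tip pred(d=0) [298.2 213.6]
```

Call:
arm_command:
  steps:
    - {"delta_pos": [0,0,-2],"dr": [0,0,0]}
    - {"delta_pos": [0,0,-2],"dr": [0,0,0]}
    - {"delta_pos": [0,0,-2],"dr": [0,0,0]}
    - {"delta_pos": [0,0,-2],"dr": [0,0,0]}
    - {"delta_pos": [0,0,-2],"dr": [0,0,0]}
    - {"delta_pos": [0,0,0],"dr": [0,0,0]}

```text
time_s: 4.8
position: [0.6612, -0.0163, 0.0838]
tool_rot: [[0.298, -0.955, -0.001], [-0.955, -0.298, 0.0], [-0.0, 0.001, -1.0]]
ft_force: [-0.1, -0.5, 0.2]
grip_width: 0.0002
```

```bash
python3 - <<'E'
from h import *
chk('s4')
im=cv2.imread("pics/s4.png");a=[270,175];k=im[a[1]:a[1]+60,a[0]:a[0]+80]
k=(np.clip((k/255.)**.5*1.2-.15,0,1)*255).astype(np.uint8)
cv2.imwrite("pics/c5.png",cv2.resize(k,None,fx=9,fy=9,interpolation=2))
E
```

```text
4.8 rack mm [-75.8   0.6  83.8] F [-0.1 -0.5  0.2]
0 (np.int64(299), np.int64(221)) 23.0 | 1 (np.int64(313), np.int64(225)) 4.0 | 2 (np.int64(327), np.int64(229)) 10.3 | 3 (np.int64(341), np.int64(234)) 8.0 | 4 (np.int64(356), np.int64(238)) 27.3 | tip pred(d=0) [298.4 217.2]
```

View pics/c5.png

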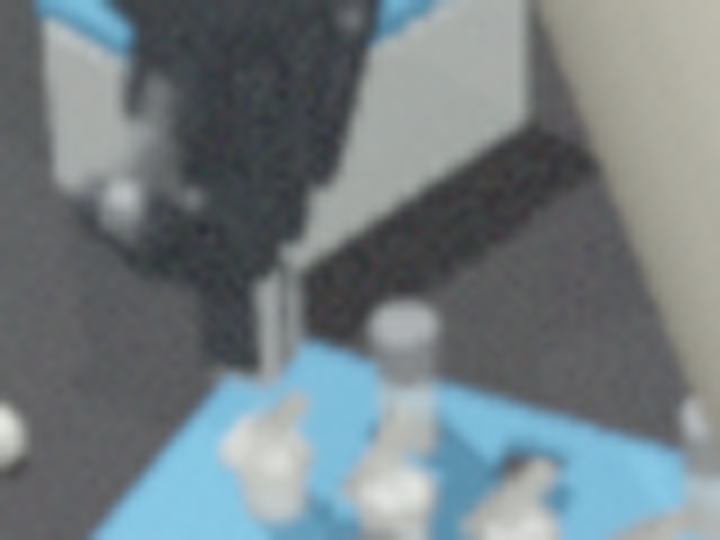

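The fingertips sit about level with the TCP, not 22 mm ahead of it. The pad bottom is at (300,217), just above lid 0's tab at (303,219). I'll continue gently forward and down.

Call:
arm_command:
  steps:
    - {"delta_pos": [-1,-0.3,-2],"dr": [0,0,0]}
    - {"delta_pos": [-1,-0.3,-2],"dr": [0,0,0]}
    - {"delta_pos": [-1,-0.3,-2],"dr": [0,0,0]}
    - {"delta_pos": [-1,-0.3,-2],"dr": [0,0,0]}
    - {"delta_pos": [0,0,0],"dr": [0,0,0]}

```text
time_s: 5.35
position: [0.6571, -0.0176, 0.0759]
tool_rot: [[0.298, -0.955, -0.001], [-0.955, -0.298, 0.0], [-0.0, 0.001, -1.0]]
ft_force: [-0.2, -0.3, 0.5]
grip_width: -0.0002
```

```bash
python3 - <<'E'
from h import *
chk('s5')
b=[]
for f in("s4","s5"):
    im=cv2.imread(f"pics/{f}.png");a=[280,185];k=im[a[1]:a[1]+55,a[0]:a[0]+50]
    k=(np.clip((k/255.)**.6*1.15-.1,0,1)*255).astype(np.uint8);b.append(cv2.resize(k,None,fx=8,fy=8,interpolation=2))
cv2.imwrite("pics/c6.png",np.hstack(b))
E
```

```text
5.35 rack mm [-71.5   0.5  75.9] F [-0.2 -0.3  0.5]
0 (np.int64(299), np.int64(221)) 67.8 | 1 (np.int64(313), np.int64(225)) 4.5 | 2 (np.int64(327), np.int64(229)) 11.3 | 3 (np.int64(341), np.int64(234)) 9.2 | 4 (np.int64(356), np.int64(238)) 26.9 | tip pred(d=0) [300.2 220.3]
```

View pics/c6.png

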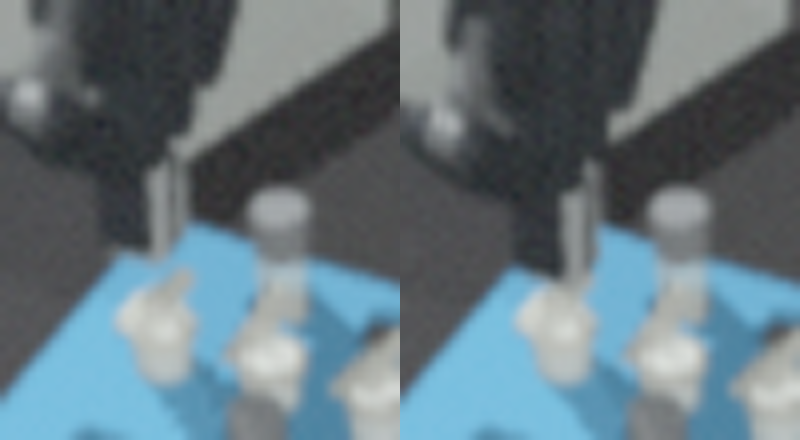

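Lid 0 is folding under the tips. I'll continue to the shut height and use the averaged force against the tube spring to gauge the true tip height.

Call:
arm_command:
  steps:
    - {"delta_pos": [-1,-0.3,-2],"dr": [0,0,0]}
    - {"delta_pos": [-1,-0.3,-2],"dr": [0,0,0]}
    - {"delta_pos": [-1,-0.3,-2],"dr": [0,0,0]}
    - {"delta_pos": [-1,-0.3,-2],"dr": [0,0,0]}
    - {"delta_pos": [0,0,-1],"dr": [0,0,0]}
    - {"delta_pos": [0,0,0],"dr": [0,0,0]}

```text
time_s: 6.0
position: [0.6532, -0.0188, 0.0671]
tool_rot: [[0.298, -0.955, -0.0], [-0.955, -0.298, 0.0], [-0.0, 0.0, -1.0]]
ft_force: [-0.7, 0.3, 1.1]
grip_width: -0.0001
```

```bash
python3 - <<'E'
from h import *
F=[]
for i in range(12): env.get_image("top");F.append(env.observe()["ft_force"])
print(np.mean(F,0),np.std(F,0))
chk('s6')
E
```

```text
[-0.70049675 -0.34254281  0.88468941] [0.53885067 0.56182438 0.48239392]
6.6 rack mm [-67.6   0.5  67.2] F [-1.1 -0.3  0.9]
0 (np.int64(299), np.int64(221)) 129.7 | 1 (np.int64(313), np.int64(225)) 6.8 | 2 (np.int64(327), np.int64(229)) 15.7 | 3 (np.int64(341), np.int64(234)) 10.9 | 4 (np.int64(356), np.int64(238)) 30.4 | tip pred(d=0) [301.8 223.6]
```

Call:
arm_command:
  steps:
    - {"delta_pos": [0,0,-1],"dr": [0,0,0]}
    - {"delta_pos": [0,0,-1],"dr": [0,0,0]}
    - {"delta_pos": [0,0,0],"dr": [0,0,0]}

```text
time_s: 6.95
position: [0.6533, -0.0188, 0.065]
tool_rot: [[0.298, -0.955, -0.0], [-0.955, -0.298, 0.0], [-0.0, 0.0, -1.0]]
ft_force: [-1.2, -1.1, 1.6]
grip_width: 0.0001
```

```bash
python3 - <<'E'
from h import *
F=[]
for i in range(12): env.get_image("top");F.append(env.observe()["ft_force"])
print(np.mean(F,0),np.std(F,0))
chk('s7',"pics/s6.png")
E
```

```text
[-0.71014402 -0.21171145  1.00949589] [0.52406982 0.56031205 0.45026289]
7.55 rack mm [-67.6   0.6  65.2] F [-1.8 -0.5  0.3]
0 (np.int64(299), np.int64(221)) 17.9 | 1 (np.int64(313), np.int64(225)) 4.1 | 2 (np.int64(327), np.int64(229)) 4.8 | 3 (np.int64(341), np.int64(234)) 3.3 | 4 (np.int64(356), np.int64(238)) 6.4 | tip pred(d=0) [301.8 224.3]
```

Call:
arm_command:
  steps:
    - {"delta_pos": [0,0,-1],"dr": [0,0,0]}
    - {"delta_pos": [0,0,-1],"dr": [0,0,0]}
    - {"delta_pos": [0,0,-1],"dr": [0,0,0]}
    - {"delta_pos": [0,0,0],"dr": [0,0,0]}

```text
time_s: 8.0
position: [0.6533, -0.0187, 0.062]
tool_rot: [[0.298, -0.955, -0.0], [-0.955, -0.298, 0.0], [-0.0, 0.0, -1.0]]
ft_force: [-0.0, -0.3, 0.4]
grip_width: -0.0
```

```bash
python3 - <<'E'
from h import *
F=[]
for i in range(12): env.get_image("top");F.append(env.observe()["ft_force"])
print(np.mean(F,0),np.std(F,0))
chk('s8',"pics/s7.png")
E
```

```text
[-0.10276694  0.11248256  0.11080185] [0.34254756 0.52187738 0.54531102]
8.6 rack mm [-67.6   0.5  62.2] F [-0.3 -0.2 -0.2]
0 (np.int64(299), np.int64(221)) 19.9 | 1 (np.int64(313), np.int64(225)) 4.8 | 2 (np.int64(327), np.int64(229)) 5.0 | 3 (np.int64(341), np.int64(234)) 6.7 | 4 (np.int64(356), np.int64(238)) 8.8 | tip pred(d=0) [301.8 225.3]
```

The force dropped to zero, so I'll look.

```bash
python3 - <<'E'
from h import *
b=[]
for f in("s6","s7","s8"):
    im=cv2.imread(f"pics/{f}.png");a=[284,195];k=im[a[1]:a[1]+45,a[0]:a[0]+33]
    k=(np.clip((k/255.)**.6*1.15-.1,0,1)*255).astype(np.uint8);b.append(cv2.resize(k,None,fx=8,fy=8,interpolation=2))
cv2.imwrite("pics/c7.png",np.hstack(b))
E
```

```text
(no output)
```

View pics/c7.png

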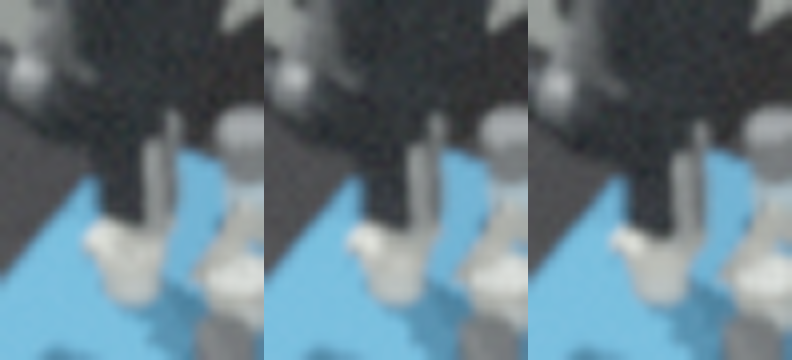

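Call:
arm_command:
  steps:
    - {"delta_pos": [0,0,-1],"dr": [0,0,0]}
    - {"delta_pos": [0,0,-1],"dr": [0,0,0]}
    - {"delta_pos": [0,0,0],"dr": [0,0,0]}

```text
time_s: 8.95
position: [0.6533, -0.0188, 0.06]
tool_rot: [[0.298, -0.955, -0.0], [-0.955, -0.298, -0.0], [-0.0, 0.0, -1.0]]
ft_force: [-0.3, 0.5, 0.6]
grip_width: 0.0001
```

```bash
python3 - <<'E'
from h import *
F=[]
for i in range(12): env.get_image("top");F.append(env.observe()["ft_force"])
print(np.mean(F,0),np.std(F,0))
chk('s9',"pics/s8.png")
E
```

```text
[-0.29175549 -0.12024087  0.39535787] [0.46181138 0.44289128 0.2878706 ]
9.55 rack mm [-67.6   0.5  60.3] F [-0.4  0.4  0.6]
0 (np.int64(299), np.int64(221)) 16.8 | 1 (np.int64(313), np.int64(225)) 3.7 | 2 (np.int64(327), np.int64(229)) 4.9 | 3 (np.int64(341), np.int64(234)) 6.3 | 4 (np.int64(356), np.int64(238)) 7.8 | tip pred(d=0) [301.9 225.9]
```

Call:
arm_command:
  steps:
    - {"delta_pos": [0,0,-1],"dr": [0,0,0]}
    - {"delta_pos": [0,0,-1],"dr": [0,0,0]}
    - {"delta_pos": [0,0,0],"dr": [0,0,0]}

```text
time_s: 9.9
position: [0.6534, -0.0188, 0.0582]
tool_rot: [[0.298, -0.955, 0.0], [-0.955, -0.298, -0.0], [0.0, -0.0, -1.0]]
ft_force: [-0.1, -0.5, 1.2]
grip_width: -0.0002
```

```bash
python3 - <<'E'
from h import *
F=[]
for i in range(12): env.get_image("top");F.append(env.observe()["ft_force"])
print(np.mean(F,0),np.std(F,0))
chk('s10',"pics/s9.png")
E
```

```text
[-0.10402138  0.14036892  1.36394162] [0.53501574 0.44790865 0.54660726]
10.5 rack mm [-67.6   0.6  58.2] F [0.1 0.3 1. ]
0 (np.int64(299), np.int64(221)) 18.7 | 1 (np.int64(313), np.int64(225)) 4.8 | 2 (np.int64(327), np.int64(229)) 7.4 | 3 (np.int64(341), np.int64(234)) 3.7 | 4 (np.int64(356), np.int64(238)) 5.8 | tip pred(d=0) [301.9 226.5]
```

The spring engages at TCP z of about 60.3 mm, so the tips touch the shut tab at 68 mm and are really about 8 mm behind the TCP. Lid 0 is shut. I'll stroke on over lid 1, pressing at TCP z of about 59 mm and rising between lids.

Call:
arm_command:
  steps:
    - {"delta_pos": [-2.9,-0.9,0.8],"dr": [0,0,0]}
    - {"delta_pos": [-2.9,-0.9,0],"dr": [0,0,0]}
    - {"delta_pos": [-1,-0.3,5],"dr": [0,0,0]}
    - {"delta_pos": [-1,-0.3,5],"dr": [0,0,0]}
    - {"delta_pos": [-3.2,-1,0],"dr": [0,0,0]}
    - {"delta_pos": [-3.2,-1,0],"dr": [0,0,0]}
    - {"delta_pos": [-3.2,-1,0],"dr": [0,0,0]}
    - {"delta_pos": [-3.2,-1,0],"dr": [0,0,0]}
    - {"delta_pos": [-3.2,-1,0],"dr": [0,0,0]}
    - {"delta_pos": [-3.2,-1,0],"dr": [0,0,0]}
    - {"delta_pos": [-1.9,-0.6,-2],"dr": [0,0,0]}
    - {"delta_pos": [-1.9,-0.6,-3],"dr": [0,0,0]}
    - {"delta_pos": [-1.9,-0.6,-3],"dr": [0,0,0]}
    - {"delta_pos": [-1.9,-0.6,-2],"dr": [0,0,0]}
    - {"delta_pos": [0,0,0],"dr": [0,0,0]}

```text
time_s: 12.05
position: [0.6184, -0.0296, 0.0587]
tool_rot: [[0.298, -0.955, -0.001], [-0.955, -0.298, 0.0], [-0.0, 0.001, -1.0]]
ft_force: [-0.9, -0.4, 1.3]
grip_width: -0.0003
```

```bash
python3 - <<'E'
from h import *
F=[]
for i in range(8): env.get_image("top");F.append(env.observe()["ft_force"])
print(np.mean(F,0),np.std(F,0))
chk('s11',"pics/s10.png")
b=[]
for f in("side0","s11"):
    im=cv2.imread(f"pics/{f}.png");a=[286,195];k=im[a[1]:a[1]+58,a[0]:a[0]+50]
    k=(np.clip((k/255.)**.9*1.0,0,1)*255).astype(np.uint8);b.append(cv2.resize(k,None,fx=8,fy=8,interpolation=2))
cv2.imwrite("pics/c8.png",np.hstack(b))
E
```

```text
[-0.65006759  0.08275624  1.12061512] [0.58418788 0.37443303 0.65452694]
12.45 rack mm [-31.3   0.6  59. ] F [-0.8 -0.1  1.3]
0 (np.int64(299), np.int64(221)) 195.0 | 1 (np.int64(313), np.int64(225)) 181.9 | 2 (np.int64(327), np.int64(229)) 32.0 | 3 (np.int64(341), np.int64(234)) 37.9 | 4 (np.int64(356), np.int64(238)) 91.0 | tip pred(d=0) [315.6 230.4]
```

View pics/c8.png

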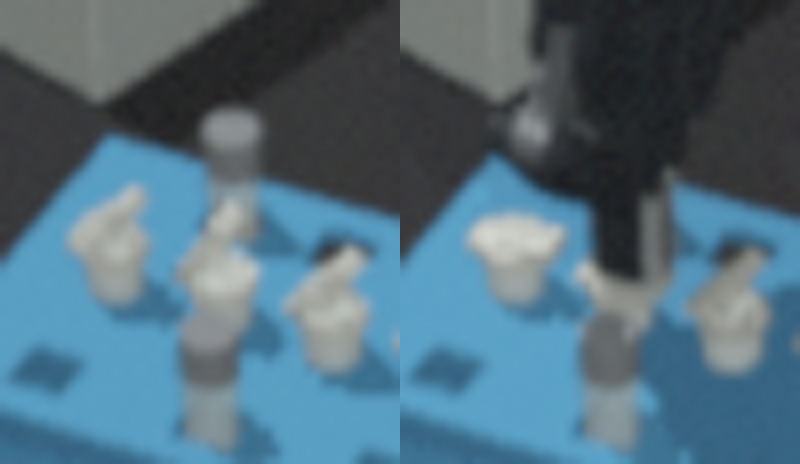

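Lid 0 is shut and flat at crop (515,235), the rack hasn't moved, and lid 1 is under the fingers. That is my 11th picture. I'll press a hair more and continue over lids 2 and 3.

Call:
arm_command:
  steps:
    - {"delta_pos": [0,0,-0.8],"dr": [0,0,0]}
    - {"delta_pos": [-2.9,-0.9,0],"dr": [0,0,0]}
    - {"delta_pos": [-2.9,-0.9,0],"dr": [0,0,0]}
    - {"delta_pos": [-1,-0.3,5],"dr": [0,0,0]}
    - {"delta_pos": [-1,-0.3,5.5],"dr": [0,0,0]}
    - {"delta_pos": [-3.2,-1,0],"dr": [0,0,0]}
    - {"delta_pos": [-3.2,-1,0],"dr": [0,0,0]}
    - {"delta_pos": [-3.2,-1,0],"dr": [0,0,0]}
    - {"delta_pos": [-3.2,-1,0],"dr": [0,0,0]}
    - {"delta_pos": [-3.2,-1,0],"dr": [0,0,0]}
    - {"delta_pos": [-3.2,-1,0],"dr": [0,0,0]}
    - {"delta_pos": [-1.9,-0.6,-2],"dr": [0,0,0]}
    - {"delta_pos": [-1.9,-0.6,-3],"dr": [0,0,0]}
    - {"delta_pos": [-1.9,-0.6,-3],"dr": [0,0,0]}
    - {"delta_pos": [-1.8,-0.5,-2.5],"dr": [0,0,0]}
    - {"delta_pos": [0,0,0],"dr": [0,0,0]}

```text
time_s: 14.1
position: [0.5841, -0.0403, 0.058]
tool_rot: [[0.298, -0.955, -0.0], [-0.955, -0.298, 0.0], [-0.0, 0.0, -1.0]]
ft_force: [-0.2, -0.4, 1.4]
grip_width: -0.0001
```

```bash
python3 - <<'E'
from h import *
F=[]
for i in range(8): env.get_image("top");F.append(env.observe()["ft_force"])
print(np.mean(F,0),np.std(F,0))
chk('s12',"pics/s11.png")
E
```

```text
[-0.70327803 -0.26044905  1.32019871] [0.59293047 0.49181077 0.54901265]
14.5 rack mm [ 4.9  0.5 58.2] F [-1.3 -0.2  1.5]
0 (np.int64(299), np.int64(221)) 52.4 | 1 (np.int64(313), np.int64(225)) 188.7 | 2 (np.int64(327), np.int64(229)) 159.7 | 3 (np.int64(341), np.int64(234)) 40.2 | 4 (np.int64(356), np.int64(238)) 34.1 | tip pred(d=0) [329.5 235. ]
```

Call:
arm_command:
  steps:
    - {"delta_pos": [-2.9,-0.9,0],"dr": [0,0,0]}
    - {"delta_pos": [-2.9,-0.9,0],"dr": [0,0,0]}
    - {"delta_pos": [-1,-0.3,5],"dr": [0,0,0]}
    - {"delta_pos": [-1,-0.3,5.5],"dr": [0,0,0]}
    - {"delta_pos": [-3.2,-1,0],"dr": [0,0,0]}
    - {"delta_pos": [-3.2,-1,0],"dr": [0,0,0]}
    - {"delta_pos": [-3.2,-1,0],"dr": [0,0,0]}
    - {"delta_pos": [-3.2,-1,0],"dr": [0,0,0]}
    - {"delta_pos": [-3.2,-1,0],"dr": [0,0,0]}
    - {"delta_pos": [-3.2,-1,0],"dr": [0,0,0]}
    - {"delta_pos": [-1.9,-0.6,-2],"dr": [0,0,0]}
    - {"delta_pos": [-1.9,-0.6,-3],"dr": [0,0,0]}
    - {"delta_pos": [-1.9,-0.6,-3],"dr": [0,0,0]}
    - {"delta_pos": [-1.8,-0.5,-2.5],"dr": [0,0,0]}
    - {"delta_pos": [0,0,0],"dr": [0,0,0]}

```text
time_s: 16.05
position: [0.5496, -0.051, 0.058]
tool_rot: [[0.298, -0.955, -0.0], [-0.955, -0.298, 0.0], [-0.0, 0.0, -1.0]]
ft_force: [0.6, 0.5, 2.0]
grip_width: -0.0003
```

```bash
python3 - <<'E'
from h import *
F=[]
for i in range(8): env.get_image("top");F.append(env.observe()["ft_force"])
print(np.mean(F,0),np.std(F,0))
chk('s13',"pics/s12.png")
E
```

```text
[-0.30152839 -0.21962732  1.49762946] [0.43894978 0.39473585 0.40248774]
16.45 rack mm [41.   0.5 58.2] F [-0.1 -0.7  1.8]
0 (np.int64(299), np.int64(221)) 4.0 | 1 (np.int64(313), np.int64(225)) 47.0 | 2 (np.int64(327), np.int64(229)) 171.9 | 3 (np.int64(341), np.int64(234)) 163.9 | 4 (np.int64(356), np.int64(238)) 31.1 | tip pred(d=0) [343.7 239.3]
```

Call:
arm_command:
  steps:
    - {"delta_pos": [-2.9,-0.9,0],"dr": [0,0,0]}
    - {"delta_pos": [-2.9,-0.9,0],"dr": [0,0,0]}
    - {"delta_pos": [-1,-0.3,5],"dr": [0,0,0]}
    - {"delta_pos": [-1,-0.3,5.5],"dr": [0,0,0]}
    - {"delta_pos": [-3.2,-1,0],"dr": [0,0,0]}
    - {"delta_pos": [-3.2,-1,0],"dr": [0,0,0]}
    - {"delta_pos": [-3.2,-1,0],"dr": [0,0,0]}
    - {"delta_pos": [-3.2,-1,0],"dr": [0,0,0]}
    - {"delta_pos": [-3.2,-1,0],"dr": [0,0,0]}
    - {"delta_pos": [-3.2,-1,0],"dr": [0,0,0]}
    - {"delta_pos": [-1.9,-0.6,-2],"dr": [0,0,0]}
    - {"delta_pos": [-1.9,-0.6,-3],"dr": [0,0,0]}
    - {"delta_pos": [-1.9,-0.6,-3],"dr": [0,0,0]}
    - {"delta_pos": [-1.8,-0.5,-2.5],"dr": [0,0,0]}
    - {"delta_pos": [0,0,0],"dr": [0,0,0]}
    - {"delta_pos": [-2.9,-0.9,0],"dr": [0,0,0]}
    - {"delta_pos": [-2.9,-0.9,0],"dr": [0,0,0]}
    - {"delta_pos": [-1,-0.3,5],"dr": [0,0,0]}
    - {"delta_pos": [-1,-0.3,10],"dr": [0,0,0]}
    - {"delta_pos": [0,0,20],"dr": [0,0,0]}

```text
time_s: 18.5
position: [0.5065, -0.0639, 0.0933]
tool_rot: [[0.298, -0.955, -0.003], [-0.955, -0.298, 0.001], [-0.002, 0.002, -1.0]]
ft_force: [0.7, -0.5, 0.7]
grip_width: -0.0002
```

Call:
arm_command:
  steps:
    - {"delta_pos": [0,0,25],"dr": [0,0,0]}
    - {"delta_pos": [0,0,30],"dr": [0,0,0]}
    - {"delta_pos": [0,0,30],"dr": [0,0,0]}
    - {"delta_pos": [0,0,30],"dr": [0,0,0]}
    - {"delta_pos": [-10,-20,15],"dr": [0,0,0]}
    - {"delta_pos": [-20,-30,0],"dr": [0,0,0]}
    - {"delta_pos": [-25,-35,0],"dr": [0,0,0]}
    - {"delta_pos": [-25,-35,0],"dr": [0,0,0]}
    - {"delta_pos": [-25,-35,0],"dr": [0,0,0]}
    - {"delta_pos": [-25,-35,0],"dr": [0,0,0]}
    - {"delta_pos": [-25,-35,0],"dr": [0,0,0]}
    - {"delta_pos": [-25,-35,0],"dr": [0,0,0]}
    - {"delta_pos": [-25,-35,0],"dr": [0,0,0]}
    - {"delta_pos": [-20,-35,0],"dr": [0,0,0]}
    - {"delta_pos": [-15,-35,0],"dr": [0,0,0]}
    - {"delta_pos": [-5,-20,0],"dr": [0,0,0]}
    - {"delta_pos": [0,0,0],"dr": [0,0,0]}
    - {"delta_pos": [0,0,0],"dr": [0,0,0]}

```text
time_s: 20.3
position: [0.2624, -0.4484, 0.2235]
tool_rot: [[0.298, -0.955, -0.0], [-0.955, -0.298, 0.001], [-0.001, -0.0, -1.0]]
ft_force: [-1.1, 0.7, 0.2]
grip_width: 0.0
```

```bash
python3 - <<'E'
from h import *
p0=np.load("pose.npy"); chk('side9',"pics/side0.png"); t=env.get_image("top");cv2.imwrite("pics/top9.png",t)
ims={"top":t,"side":cv2.imread("pics/side9.png")}
p,f=fit(ims,[.59,-.02,np.radians(197)]);print("pose change",p-p0,f)
out=[]
for n,(u,v),W in(("side",(328,232),50),("top",(333,228),50)):
    k=ims[n][v-37:v+38,u-50:u+50]; out.append(cv2.resize(k,None,fx=7.8 if n=="side" else 7.8,fy=7.8,interpolation=2))
o=np.vstack([out[0],out[1]]);cv2.imwrite("pics/end.png",cv2.resize(np.hstack([out[0][:, :],out[1][:, :]]),(800,300),interpolation=3) if 0 else np.hstack([cv2.resize(x,(400,300),interpolation=3) for x in out]))
def full(a,b):
    d=np.abs(cv2.imread(a).astype(int)-cv2.imread(b)).sum(2)>60; 
    k,l,s,c=cv2.connectedComponentsWithStats(d.astype(np.uint8)); return [(c[i].round().tolist(),s[i,4]) for i in range(1,k) if s[i,4]>12]
print(full("pics/top0.png","pics/top9.png"));print(full("pics/side0.png","pics/side9.png"))
E
```

```text
20.3 rack mm [433.4 294.6 223.5] F [-1.1  0.7  0.2]
0 (np.int64(299), np.int64(221)) 42.2 | 1 (np.int64(313), np.int64(225)) 43.9 | 2 (np.int64(327), np.int64(229)) 58.7 | 3 (np.int64(341), np.int64(234)) 47.1 | 4 (np.int64(356), np.int64(238)) 51.6 | tip pred(d=0) [559.7 153.8]
pose change [ 0.00072455 -0.00089822 -0.01087162] 575.8588235294118
[([323.0, 203.0], np.int32(39)), ([603.0, 209.0], np.int32(194)), ([328.0, 212.0], np.int32(20)), ([540.0, 211.0], np.int32(13)), ([327.0, 218.0], np.int32(37)), ([333.0, 233.0], np.int32(51)), ([338.0, 248.0], np.int32(33)), ([343.0, 263.0], np.int32(39)), ([561.0, 295.0], np.int32(49)), ([593.0, 304.0], np.int32(46)), ([563.0, 321.0], np.int32(27)), ([470.0, 430.0], np.int32(25135)), ([335.0, 407.0], np.int32(23)), ([507.0, 419.0], np.int32(19)), ([524.0, 421.0], np.int32(30)), ([499.0, 424.0], np.int32(13)), ([314.0, 431.0], np.int32(17)), ([503.0, 433.0], np.int32(19)), ([495.0, 433.0], np.int32(15)), ([333.0, 446.0], np.int32(135))]
[([496.0, 60.0], np.int32(2875)), ([538.0, 19.0], np.int32(102)), ([549.0, 19.0], np.int32(114)), ([551.0,
[... 227 characters left out ...]
51.0], np.int32(1800)), ([501.0, 162.0], np.int32(83)), ([482.0, 227.0], np.int32(605)), ([301.0, 223.0], np.int32(60)), ([312.0, 225.0], np.int32(41)), ([328.0, 230.0], np.int32(64)), ([318.0, 229.0], np.int32(13)), ([343.0, 232.0], np.int32(16)), ([342.0, 237.0], np.int32(41)), ([357.0, 239.0], np.int32(65)), ([493.0, 304.0], np.int32(654)), ([582.0, 310.0], np.int32(73)), ([454.0, 332.0], np.int32(162)), ([432.0, 356.0], np.int32(838)), ([628.0, 346.0], np.int32(32)), ([539.0, 367.0], np.int32(27)), ([613.0, 384.0], np.int32(14)), ([626.0, 387.0], np.int32(14)), ([608.0, 394.0], np.int32(18)), ([621.0, 402.0], np.int32(52)), ([616.0, 399.0], np.int32(14)), ([515.0, 431.0], np.int32(282))]
```

View pics/end.png

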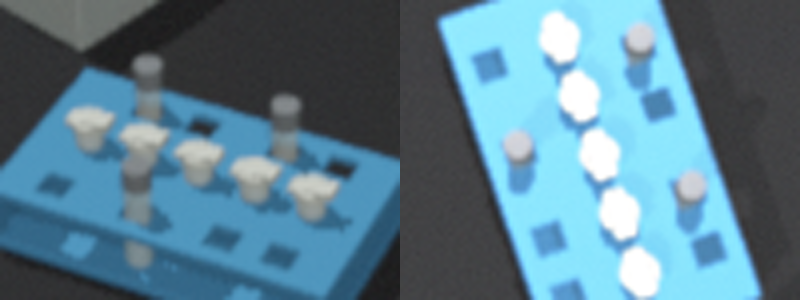

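All five lids look shut alike and the vials are standing. The image differences around the rack lie only at the lids, so it hasn't moved. Handing in.

```bash
python3 -c "
from rig import env
print(env.close_job())"
```

```text
the job is handed in; nothing more can be done
None
```

I stroked the closed fingertips along the row from lid 0 to lid 4, pressing about 1–2 N on each lid. Then I lifted off, backed well clear and handed the job in after about 20 s of the 40 s allowed.

**Last checks:**
- **Lids:** both cameras show all five lids flat and alike. I saw lid 0 shut before lid 1 was finished; the order of the others follows from the path, as I took no clear picture after each one. The pictures resolve about 2 mm per pixel, so a very small remaining gap would not show.
- **Rack, vials and bystanders:** the vials are standing. Comparing images from before and after, the only changes on the rack are at the lids. The other changes looked like the arm and its shadows, and none were at the beaker, dishes, bottle or pen.

**Two disagreements:**
- **Fingertip reach:** the stated 22 mm from TCP to fingertips did not hold. The images and the tube-spring force put the tips about 8 mm behind the TCP, so I set the stroke height by touch on lid 0. That meant several small pauses on that lid.
- **Rack angle:** the silhouette fit of the rack's pose came out 0.6° different at the end. I put that down to fit noise, since no rack edge changed in the images.

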